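Lock the cuvette slide into the photometer

TASK

Two small photometers stand on the counter, each with a loading slide that is locked by a spring plunger. On the one whose slide carries the row of four upright square cuvettes, pull the plunger knob straight up and give it a quarter turn so that it stays out, then push the slide fully home into the reader. Turn the knob back so that the plunger drops and locks the slide there, and let go.

Things in the scene. Friction and masses are not known exactly. Their poses are not given: they have to be found in the camera images.
- cuv_grip (a point): Middle of the black wing knob (38 long, 12 thick, 32 high) on the slide with four square amber cuvettes (the other slide has a round white cup); 105 mm above the counter when down. Moves and rises with the knob but does not twist: x points level along the travel into the reader, z up. Locked, the wing lies along x: pinch across y. Below it: steel collar 37 wide, top at 75 mm.
- cuv_slide (a joint): Travel of the slide (m): 0 at the start, 0.080 fully home, end stop 0.083. Moves with about 1 N, stays where left. The dropping plunger centres it from 6 mm off. Cuvettes (tops at 72 mm) stand 80 mm and more ahead of the knob; the white reader (100 high, 130 wide) begins 155 mm ahead of the knob's start, 75 mm when home.
- cuv_plunger (a joint): Lift of the plunger with its knob (m): 0 fully down and locked, 0.014 when parked on its collar, 0.024 at its upper stop. A spring pulls it down with 3 N, 5 N at the top. It can be twisted once lifted more than 0.014; lift about 0.018 to twist freely.
- cuv_knob (a joint): Twist of the wing knob (rad, anticlockwise from above positive): 0 when locked, wing along the slide's travel. Turns either way up to 1.55. Turned more than about 0.9 either way it stays out; turned back to within about 0.3 of 0 it drops in by its spring.

How it is judged:
On the way, in this order (a step that is already met when the one before it is completed fails the run):
1. the plunger is lifted at least 9 mm and twisted at least 50 degrees, with the slide still out (within 10 mm of its start) (value of joint cuv_plunger above 0.009 m and (value of joint cuv_knob above 0.87 rad or value of joint cuv_knob below -0.87 rad) and value of joint cuv_slide below 0.01 m), for 0.2 s.
2. with the plunger still held out by its twist, the slide is within 8 mm of fully home (value of joint cuv_plunger above 0.009 m and (value of joint cuv_knob above 0.8 rad or value of joint cuv_knob below -0.8 rad) and value of joint cuv_slide above 0.072 m), for 0.1 s.
At the end, for the whole second after the job is handed in: The cuvette slide is home in the reader (within 8 mm of 80 mm of travel), the knob is turned back to within 17 degrees of its locked direction and the plunger is down to within 5 mm, so that the slide is locked (value of joint cuv_slide above 0.072 m and value of joint cuv_plunger below 0.005 m and value of joint cuv_knob between -0.3 and 0.3 rad); the robot touches nothing.
It also fails if it takes over 45 s, if anything falls off the work surface, if the arm or the gripper's body presses on something with over 40 N, if the wrist force passes 120 N, or if a joint passes its speed limit or range.

ROBOT

A 6-joint arm with a two-finger parallel gripper is mounted at the origin on the work surface. World frame = base frame: x ahead of the robot, y to its left, z up, the work surface at z = 0. Lengths are in m, angles in rad, forces in N, time in s.
With the tool pointing down it reaches from about 0.4 to 0.925 m from the base axis. Payload 12.5 kg.
Tool frame: the origin (TCP) lies at the very end of the fingers, on their centre line; the grasp point (between the pads) lies manip.pinch_z behind it (manip.pinch_z is the distance from the TCP to the grasp point, in m); z points along the fingers, y is the line along which they close (so a half turn about z gives the same grasp; the last joint's range is limited). The gripper opens to 95 mm and grips with 3 to 60 N. Pads are 20 mm wide; open, the fingers measure 119 mm over their backs; the gripper's body (75 mm by 180 mm) begins 59 mm behind the grasp point.
Start: joints at [-1.218, 0.491, 1.559, -0, 1.092, -0.106], TCP at [0.277, -0.56, 0.215] pointing down, gripper open.
Joint ranges: [-3.1, 3.1], [-0.84, 2.19], [0.05, 2.79], [-1.13, 4.28], [0.06, 2.93], [-2.69, 2.69]. Speed limits (rad/s): [2.22, 2.22, 2.79, 3.14, 3.14, 3.14].

INTERFACE

Orientations are given as a unit quaternion [w, x, y, z].
In Python, from workcell import status, optics, order, manip gives the robot as it stands.
- The arm moves only by the shell command python3 -m pendant 'ROWS' [FORCE]. ROWS is JSON, a list of rows, each an object with "travel": the shift along the tool's x, y, z in m, a list of three; "twist": the turn, a rotation vector about the tool's x, y, z in rad, a list of three; "grip": the finger opening in m, from 0 to 0.0951. A call has 1 to 8 rows; each row shifts and turns the commanded pose from where the row before left it, along the tool's axes as they then stand; what a row does not reach is not made up. A row lasts 1/8 s, in which the tool goes at most 62.5 mm and 10.7 degrees, less where a joint would pass 70% of its speed; a pose out of reach is approached as far as the arm can. A call is refused whole if a number of a shift passes 0.0625 or a number of a turn 0.188, either way. A call with a gripper value outside its range is refused whole. The fingers move at their own pace and stop on an object; FORCE is the grip in N (left out, the last holds). Time passes only in rows, so rows that do not move let the fingers close. It gives the time, the measured TCP pose, the force, the opening and the grip force at its end, in the units of the state.
- status.get_obs(): the state, without advancing time (a new reading comes with each control period).
- optics.get_image(name): name is "scene" or "side" or "wrist"; returns a dict with "img" (420x560x3 uint8, red, green, blue), "K" (3x3 intrinsics, pixels), "D" ([k1, k2, p1, p2, k3] as OpenCV has them; the pictures are not rectified), "pose" (4x4, takes a point from camera to world coordinates). Camera axes: x right, y down, z forward; pixel columns grow to the right and rows downward; lengths in m; the calibration is good to about 2 mm. A picture is of the moment at which its call begins. There is no depth.
- order.job_done(): hands the job in; it is judged then, once.
The state is a dict: "time": time; "joints": joint angles; "qvel": joint speeds; "effort": joint torques, N m; "tool_pos": TCP position; "ee_rot": TCP orientation; "contact_force": force on the tool from outside, world axes, zero at the start; "wrist_torque": the same for the moment, N m; "finger_gap": opening from 0.0 (shut) to 1.0 (fully open); "gripper_force": force on a finger pad.
Only numpy, scipy, OpenCV 4.12 (cv2) and the standard library are available. Lean on these libraries where they do the work, as an engineer would, in place of code of your own. Each camera call takes 0.05 s, during which the arm holds its last target. There are 200 camera calls.

## Working session

There is one attempt and no reset: what is moved stays moved. The work goes in short steps, Python scripts to look and compute and a shell command to move; the robot and the scene stay as the last step left them, time stands still between calls to the robot, and variables do not carry over. Pictures are saved under pics/ and viewed, at most 10 in all, crops included, and the job is handed in when it is done.

```bash
ls; mkdir -p pics; cat > h.py <<'E'
import numpy as np, cv2
from workcell import status, optics, order, manip
def save(n,f):
    d=optics.get_image(n); cv2.imwrite('pics/'+f,d['img'][:,:,::-1]); return d
def ray(d,uv):
    p=cv2.undistortPoints(np.array([[uv]],float),np.array(d['K']),np.array(d['D']))[0,0]
    P=np.array(d['pose']); return P[:3,3],P[:3,:3]@np.array([p[0],p[1],1])
def plane(d,uv,z):
    o,r=ray(d,uv); return o+r*(z-o[2])/r[2]
E
python3 - <<'E'
from h import *
import pickle
D={}
for n in ['scene','side','wrist']: D[n]=save(n,n+'0.png'); print(n,np.round(D[n]['pose'],3).tolist())
pickle.dump(D,open('d0.pkl','wb'))
i=np.hstack([cv2.imread(f'pics/{n}0.png') for n in ['scene','side']]); print(manip.pinch_z, status.get_obs())
E
```

```text
pics
scene [[0.715, 0.595, -0.367, 0.821], [0.699, -0.612, 0.37, -0.384], [-0.005, -0.521, -0.854, 0.897], [0.0, 0.0, 0.0, 1.0]]
side [[-0.871, -0.284, 0.4, 0.165], [-0.491, 0.495, -0.717, 0.544], [0.006, -0.821, -0.57, 0.545], [0.0, 0.0, 0.0, 1.0]]
wrist [[0.443, -0.863, -0.241, 0.344], [-0.896, -0.427, -0.118, -0.528], [-0.001, 0.268, -0.963, 0.385], [0.0, 0.0, 0.0, 1.0]]
0.0188 {'time': 0.15, 'joints': array([-1.21759812e+00,  4.91421104e-01,  1.55933156e+00,  1.05587009e-05,
        1.09169632e+00, -1.05584515e-01]), 'qvel': array([ 0.00202348, -0.00188937, -0.00130373, -0.0014506 ,  0.00168474,
        0.00064753]), 'effort': array([ 2.80753549e-03, -6.12898493e+01, -2.58278114e+01,  6.92928024e-02,
        4.73363337e-02, -8.39322024e-05]), 'tool_pos': array([ 0.27675209, -0.56017863,  0.21418837]), 'ee_rot': array([-4.25470232e-04,  9.73805436e-01,  2.27382475e-01, -4.82268939e-05]), 'contact_force': array([-0.17658295, -0.58282951,  0.21165926]), 'wrist_torque': array([ 0.02957769, -0.01428726,  0.00036824]), 'gripper_force': 0.0, 'finger_gap': 1.002358263227069}
```

View pics/scene0.png

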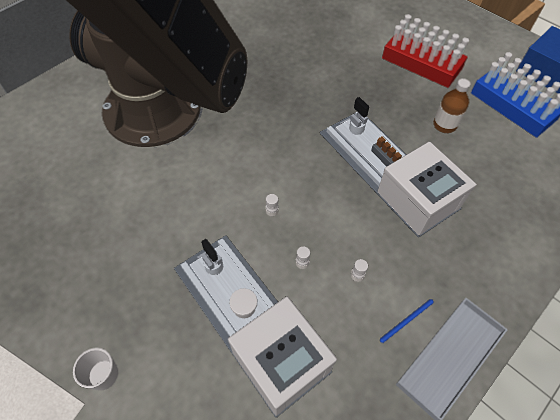

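View pics/side0.png

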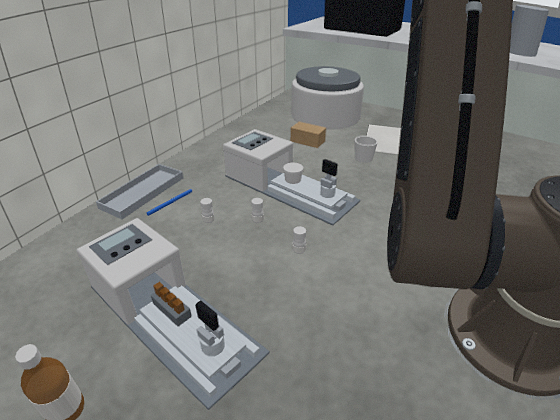

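The cuvette unit is at the upper right in scene (knob ≈ (361,107), cuvettes ≈ (388,150)) and at the lower left in side (knob ≈ (207,316), cuvettes ≈ (168,300)). I'll mask it and enlarge.

```bash
python3 - <<'E'
from h import *
import pickle
D=pickle.load(open('d0.pkl','rb'))
roi={'scene':(335,85,395,130),'side':(185,290,230,345)}
out=[];C={}
for n,(a,b,c,e) in roi.items():
    im=D[n]['img'][b:e,a:c].astype(int)
    m=(im.max(2)<50).astype(np.uint8)
    k,l,s,ce=cv2.connectedComponentsWithStats(m); j=1+np.argmax(s[1:,4])
    C[n]=ce[j]+[a,b]; print(n,s[j],C[n])
(o1,r1),(o2,r2)=ray(D['scene'],C['scene']),ray(D['side'],C['side'])
t=np.linalg.lstsq(np.c_[r1,-r2],o2-o1,rcond=None)[0]
print(o1+t[0]*r1,o2+t[1]*r2)
a=cv2.resize(D['scene']['img'][85:240,315:485],None,fx=2.3,fy=2.3,interpolation=2)
b=cv2.resize(D['side']['img'][210:415,70:280],None,fx=1.9,fy=1.9,interpolation=2)
h=max(len(a),len(b)); p=lambda x:np.pad(x,((0,h-len(x)),(0,0),(0,0)))
o=np.hstack([p(a),p(b)]);print(o.shape,a.shape);cv2.imwrite('pics/c.png',o[:,:,::-1])
E
```

```text
scene [ 19  12  15  20 192] [361.03645833 106.58854167]
side [ 11  11  22  30 371] [206.79245283 315.1509434 ]
[0.43391871 0.28988733 0.10483566] [0.43404365 0.28998362 0.10485647]
(390, 790, 3) (356, 391, 3)
```

View pics/c.png

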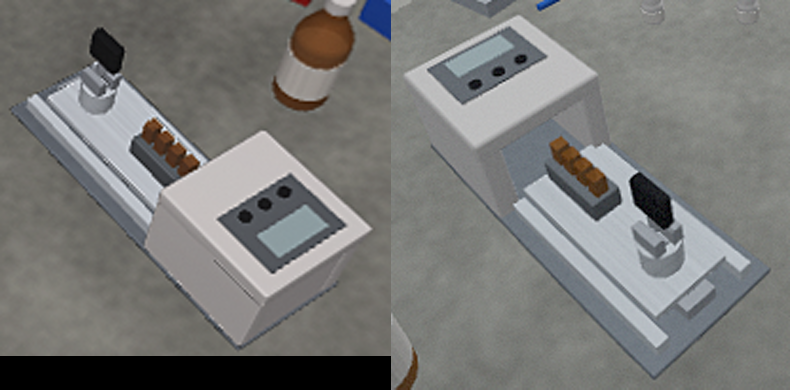

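The crop shows the knob, the slide edges and the reader top corners. Knob triangulates to (0.434, 0.290, 0.105) with sub-millimetre residual. Next the travel direction.

```bash
python3 - <<'E'
from h import *
import pickle
D=pickle.load(open('d0.pkl','rb'))
def ang(n,p,q,z):
    o=(315,85,2.3) if n=='scene' else (70-391/1.9,210,1.9)
    w=[plane(D[n],(o[0]+x/o[2],o[1]+y/o[2]),z) for x,y in (p,q)]
    v=w[1]-w[0]; print(n,np.round(w[0],3),np.round(w[1],3),round(np.linalg.norm(v),3),round(np.degrees(np.arctan2(v[1],v[0])),2))
ang('scene',(262,131),(370,230),.1); ang('scene',(172,205),(266,300),.1); ang('scene',(10,107),(240,348),0.0)
ang('side',(606,75),(520,15),.1); ang('side',(487,145),(404,72),.1); ang('side',(655,378),(432,148),0.0)
ang('side',(770,268),(655,378),0)
# amber cuvette direction: tops
for n,(a,b,c,e) in {'scene':(370,130,405,170),'side':(145,275,192,320)}.items():
    hsv=cv2.cvtColor(D[n]['img'][b:e,a:c],cv2.COLOR_RGB2HSV); m=cv2.inRange(hsv,(5,110,60),(20,255,255))
    p=np.argwhere(m)[:,::-1].mean(0)+[a,b]; w=plane(D[n],p,.062); v=w-[.434,.290,.1]; print(n,p,w,np.degrees(np.arctan2(v[1],v[0])),np.hypot(*v[:2]))
s=status.get_obs(); from scipy.spatial.transform import Rotation as R
print(R.from_quat(s['ee_rot'],scalar_first=True).as_matrix().round(4))
E
```

```text
scene [0.603 0.315 0.1  ] [0.736 0.287 0.1  ] 0.136 -11.73
scene [0.594 0.187 0.1  ] [0.712 0.163 0.1  ] 0.12 -11.66
scene [0.361 0.242 0.   ] [0.711 0.171 0.   ] 0.357 -11.44
side [0.563 0.195 0.1  ] [0.703 0.17  0.1  ] 0.142 -10.11
side [0.591 0.313 0.1  ] [0.733 0.291 0.1  ] 0.144 -8.78
side [0.389 0.363 0.   ] [0.732 0.295 0.   ] 0.35 -11.34
side [0.364 0.236 0.   ] [0.389 0.363 0.   ] 0.13 79.0
scene [387.98623853 148.8853211 ] [0.53773245 0.26783035 0.062     ] -12.063736723510956 0.10607504119104914
side [168.648      297.52533333] [0.53759159 0.2688868  0.062     ] -11.51978288794818 0.1057212580663871
[[ 8.966e-01  4.429e-01 -3.000e-04]
 [ 4.429e-01 -8.966e-01  8.000e-04]
 [ 1.000e-04 -9.000e-04 -1.000e+00]]
```

Direction ≈ −11.4°. Moving around the base toward the knob at height.

```bash
python3 -m pendant '[{"travel":[0.0477,-0.0336,0],"twist":[0,0,0],"grip":0.08},{"travel":[0.0477,-0.0336,0],"twist":[0,0,0],"grip":0.08},{"travel":[0.0477,-0.0336,0],"twist":[0,0,0],"grip":0.08},{"travel":[0.0477,-0.0336,0],"twist":[0,0,0],"grip":0.08},{"travel":[0.0477,-0.0336,0],"twist":[0,0,0],"grip":0.08},{"travel":[0.0477,-0.0336,0],"twist":[0,0,0],"grip":0.08},{"travel":[0.0477,-0.0336,0],"twist":[0,0,0],"grip":0.08},{"travel":[0.0477,-0.0336,0],"twist":[0,0,0],"grip":0.08}]' 30
python3 -m pendant '[{"travel":[0.017,-0.053,0],"twist":[0,0,0],"grip":0.08},{"travel":[0.017,-0.053,0],"twist":[0,0,0],"grip":0.08},{"travel":[0.017,-0.053,0],"twist":[0,0,0],"grip":0.08},{"travel":[0.017,-0.053,0],"twist":[0,0,0],"grip":0.08},{"travel":[0.017,-0.053,0],"twist":[0,0,0],"grip":0.08},{"travel":[0.017,-0.053,0],"twist":[0,0,0],"grip":0.08},{"travel":[0.017,-0.053,0],"twist":[0,0,0],"grip":0.08},{"travel":[0.017,-0.053,0],"twist":[0,0,0],"grip":0.08}]'
python3 -m pendant '[{"travel":[0,0,0],"twist":[0,0,0.165],"grip":0.08},{"travel":[0,0,0],"twist":[0,0,0.165],"grip":0.08},{"travel":[0,0,0],"twist":[0,0,0.164],"grip":0.08},{"travel":[0,0,0],"twist":[0,0,0.164],"grip":0.08},{"travel":[0,0,0],"twist":[0,0,0],"grip":0.08},{"travel":[0,0,0],"twist":[0,0,0],"grip":0.08}]'
cat >> h.py <<'E'
from scipy.spatial.transform import Rotation as R
def togo(target,yaw):
    s=status.get_obs(); M=R.from_quat(s['ee_rot'],scalar_first=True)
    T=R.from_euler('z',yaw)*R.from_euler('x',np.pi)
    print('t',s['time'],'pos',s['tool_pos'].round(4),'travel',(M.inv().apply(np.array(target)-s['tool_pos'])).round(4),'twist',(M.inv()*T).as_rotvec().round(4),'F',s['contact_force'].round(1),'j',s['joints'].round(2),'gap',round(s['finger_gap']*95,1))
E
python3 - <<'E'
from h import *
togo([.434,.290,.0862],-.199)
d=save('wrist','w1.png')
E
```

```text
time: 1.15
tool_pos: [0.5005, -0.1486, 0.2146]
ee_rot: [0.0, 0.974, 0.227, 0.0]
contact_force: [-0.1, -0.2, -0.7]
finger_gap: 0.845
gripper_force: 0.0
time: 2.15
tool_pos: [0.4335, 0.2918, 0.2146]
ee_rot: [0.0, 0.974, 0.227, 0.0]
contact_force: [0.7, -0.1, -0.4]
finger_gap: 0.844
gripper_force: 0.0
time: 2.9
tool_pos: [0.434, 0.29, 0.2145]
ee_rot: [0.0, 0.995, -0.098, -0.0]
contact_force: [0.0, -0.1, 0.1]
finger_gap: 0.843
gripper_force: 0.0
t 2.9 pos [0.434  0.29   0.2145] travel [-0.     -0.      0.1283] twist [0.0002 0.0001 0.0033] F [ 0.  -0.1  0.1] j [ 0.46  0.35  1.81 -0.    0.99  2.23] gap 80.1
```

View pics/w1.png

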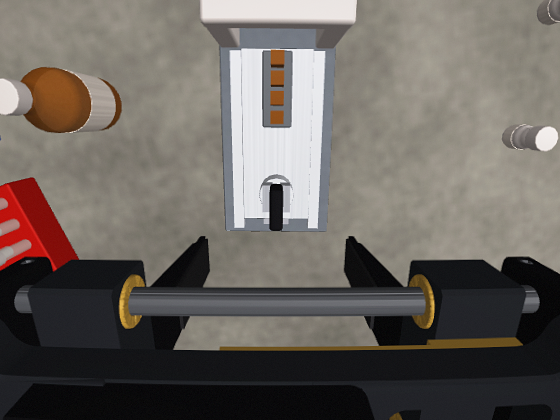

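Wrist view: the knob (col ~276) is centred between the fingers (207 and 346), and the slide edges are vertical, so alignment is good. I'll check where the bottle and rack stand relative to the gripper body.

```bash
python3 - <<'E'
from h import *
import pickle
D=pickle.load(open('d0.pkl','rb'));d=D['scene']
b=plane(d,(447,128),0); print('bottle base',b)
o,r=ray(d,(463,83)); t=((b-o)[:2]@r[:2])/(r[:2]@r[:2]); print('cap',o+t*r)
for p in [(385,50),(430,80),(383,62)]: print('red',plane(d,p,0.0))
E
python3 -m pendant '[{"travel":[0,0,0.04],"twist":[0,0,0],"grip":0.06},{"travel":[0,0,0.04],"twist":[0,0,0],"grip":0.06},{"travel":[0,0,0.025],"twist":[0,0,0],"grip":0.06},{"travel":[0,0,0.015],"twist":[0,0,0],"grip":0.06},{"travel":[0,0,0.0085],"twist":[0,0,0],"grip":0.06},{"travel":[0,0,0],"twist":[0,0,0],"grip":0.06}]'
python3 - <<'E'
from h import *
togo([.434,.290,.0862],-.199)
d=save('side','s1.png')
E
```

```text
bottle base [ 5.81896394e-01  4.71032390e-01 -1.11022302e-16]
cap [0.57242872 0.46826829 0.14529101]
red [0.2959894  0.59319953 0.        ]
red [ 4.54890838e-01  5.81827838e-01 -1.11022302e-16]
red [0.32176526 0.55050561 0.        ]
time: 3.7
tool_pos: [0.4342, 0.2901, 0.0862]
ee_rot: [0.0, 0.995, -0.099, 0.0]
contact_force: [0.2, 0.6, 0.6]
finger_gap: 0.634
gripper_force: 0.0
t 3.7 pos [0.4342 0.2901 0.0862] travel [-0.0002  0.0001 -0.    ] twist [ 0.     -0.0001  0.0002] F [0.2 0.6 0.6] j [ 0.46  0.52  1.94 -0.    0.68  2.23] gap 60.3
```

View pics/s1.png

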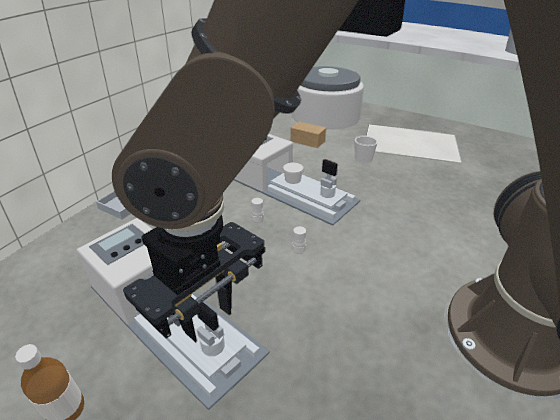

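The fingers straddle the wing, as seen in side at about (205,330). The bottle stands about 0.2 m away, so it is clear. Closing.

```bash
python3 -m pendant '[{"travel":[0,0,0],"twist":[0,0,0],"grip":0.02},{"travel":[0,0,0],"twist":[0,0,0],"grip":0.005},{"travel":[0,0,0],"twist":[0,0,0],"grip":0.005},{"travel":[0,0,0],"twist":[0,0,0],"grip":0.005},{"travel":[0,0,0],"twist":[0,0,0],"grip":0.005},{"travel":[0,0,0],"twist":[0,0,0],"grip":0.005}]' 35
python3 -m pendant '[{"travel":[0,0,-0.005],"twist":[0,0,0],"grip":0.005},{"travel":[0,0,-0.005],"twist":[0,0,0],"grip":0.005},{"travel":[0,0,-0.005],"twist":[0,0,0],"grip":0.005},{"travel":[0,0,-0.004],"twist":[0,0,0],"grip":0.005},{"travel":[0,0,0],"twist":[0,0,0],"grip":0.005},{"travel":[0,0,0],"twist":[0,0,0],"grip":0.005}]'
```

```text
time: 4.5
tool_pos: [0.4344, 0.2904, 0.0862]
ee_rot: [-0.0, 0.995, -0.1, 0.0]
contact_force: [0.8, 2.4, -1.2]
finger_gap: 0.124
gripper_force: 35.0
time: 5.25
tool_pos: [0.4342, 0.2903, 0.1052]
ee_rot: [-0.0, 0.995, -0.1, 0.0]
contact_force: [1.6, 5.7, -5.8]
finger_gap: 0.125
gripper_force: 35.0
```

```bash
python3 -m pendant '[{"travel":[0,0,0],"twist":[0,0,-0.15],"grip":0.005},{"travel":[0,0,0],"twist":[0,0,-0.15],"grip":0.005},{"travel":[0,0,0],"twist":[0,0,-0.15],"grip":0.005},{"travel":[0,0,0],"twist":[0,0,-0.15],"grip":0.005},{"travel":[0,0,0],"twist":[0,0,-0.15],"grip":0.005},{"travel":[0,0,0],"twist":[0,0,-0.15],"grip":0.005},{"travel":[0,0,0],"twist":[0,0,-0.15],"grip":0.005},{"travel":[0,0,0],"twist":[0,0,-0.15],"grip":0.005}]'
python3 -m pendant '[{"travel":[0,0,0],"twist":[0,0,-0.1],"grip":0.005},{"travel":[0,0,0],"twist":[0,0,0],"grip":0.005},{"travel":[0,0,0],"twist":[0,0,0],"grip":0.005},{"travel":[0,0,0],"twist":[0,0,0],"grip":0.005}]'
python3 - <<'E'
from h import *
s=status.get_obs();p=s['tool_pos'];print(s['wrist_torque'])
togo(p+.08*np.array([np.cos(.199),-np.sin(.199),0]),-.199)
d=save('wrist','w2.png')
E
```

```text
time: 6.25
tool_pos: [0.4341, 0.2904, 0.1052]
ee_rot: [-0.0, 0.876, 0.482, 0.0]
contact_force: [1.1, 6.6, -6.2]
finger_gap: 0.125
gripper_force: 35.0
time: 6.75
tool_pos: [0.4341, 0.2904, 0.1052]
ee_rot: [-0.0, 0.852, 0.523, 0.0]
contact_force: [1.1, 5.9, -6.3]
finger_gap: 0.125
gripper_force: 35.0
[ 1.45267605 -0.23269038 -0.00665545]
t 6.75 pos [0.4341 0.2904 0.1052] travel [0.0214 0.0771 0.    ] twist [-5.0000e-04 -6.0000e-04  1.2996e+00] F [ 1.1  5.9 -6.3] j [0.46 0.49 1.92 0.   0.72 0.93] gap 11.9
```

View pics/w2.png

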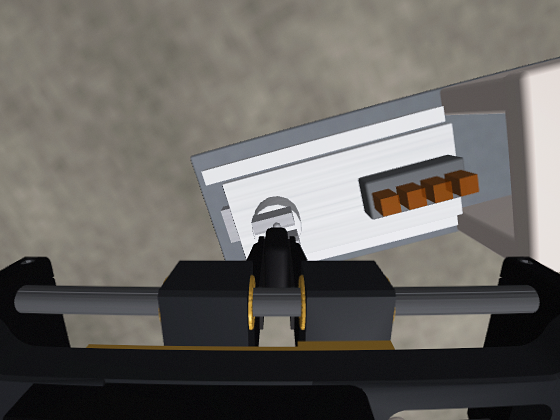

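Wrist view: the wing is turned relative to the slide (fingers at (277,250)) and the slide is still out. Pushing 80 mm home.

```bash
python3 -m pendant '[{"travel":[0.0027,0.0096,0],"twist":[0,0,0],"grip":0.005},{"travel":[0.0027,0.0096,0],"twist":[0,0,0],"grip":0.005},{"travel":[0.0027,0.0096,0],"twist":[0,0,0],"grip":0.005},{"travel":[0.0027,0.0096,0],"twist":[0,0,0],"grip":0.005}]'
python3 -m pendant '[{"travel":[0.0027,0.0096,0],"twist":[0,0,0],"grip":0.005},{"travel":[0.0027,0.0096,0],"twist":[0,0,0],"grip":0.005},{"travel":[0.0027,0.0096,0],"twist":[0,0,0],"grip":0.005},{"travel":[0.0027,0.0096,0],"twist":[0,0,0],"grip":0.005},{"travel":[0,0,0],"twist":[0,0,0],"grip":0.005},{"travel":[0,0,0],"twist":[0,0,0],"grip":0.005}]'
python3 - <<'E'
from h import *
togo(np.array([.434,.2902,.1052])+.08*np.array([np.cos(.199),-np.sin(.199),0]),-.199)
d=save('side','s2.png')
E
```

```text
time: 7.3
tool_pos: [0.4732, 0.2824, 0.105]
ee_rot: [-0.0, 0.852, 0.523, -0.0]
contact_force: [0.2, 6.5, -5.2]
finger_gap: 0.125
gripper_force: 35.0
time: 8.05
tool_pos: [0.5122, 0.2744, 0.105]
ee_rot: [0.0, 0.852, 0.523, -0.0]
contact_force: [1.1, 2.4, -5.2]
finger_gap: 0.126
gripper_force: 35.0
t 8.05 pos [0.5122 0.2744 0.105 ] travel [ 0.      0.0002 -0.0002] twist [1.0000e-04 1.0000e-04 1.2997e+00] F [ 1.1  2.4 -5.2] j [ 0.38  0.56  1.78 -0.    0.8   0.85] gap 12.0
```

View pics/s2.png

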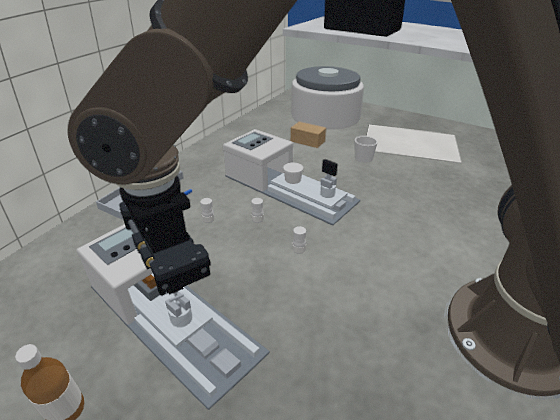

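The slide has moved in: its collar is now at about (179,310) and the empty rail shows behind it. Next I turn back, lower and release.

```bash
python3 -m pendant '[{"travel":[0,0,0],"twist":[0,0,0.163],"grip":0.005},{"travel":[0,0,0],"twist":[0,0,0.163],"grip":0.005},{"travel":[0,0,0],"twist":[0,0,0.163],"grip":0.005},{"travel":[0,0,0],"twist":[0,0,0.163],"grip":0.005},{"travel":[0,0,0],"twist":[0,0,0.162],"grip":0.005},{"travel":[0,0,0],"twist":[0,0,0.162],"grip":0.005},{"travel":[0,0,0],"twist":[0,0,0.162],"grip":0.005},{"travel":[0,0,0],"twist":[0,0,0.162],"grip":0.005}]'
python3 -m pendant '[{"travel":[0,0,0.005],"twist":[0,0,0],"grip":0.005},{"travel":[0,0,0.005],"twist":[0,0,0],"grip":0.005},{"travel":[0,0,0.005],"twist":[0,0,0],"grip":0.005},{"travel":[0,0,0.003],"twist":[0,0,0],"grip":0.005},{"travel":[0,0,0],"twist":[0,0,0],"grip":0.005},{"travel":[0,0,0],"twist":[0,0,0],"grip":0.005}]'
python3 - <<'E'
from h import *
togo([.5122,.2744,.0862],-.199)
E
```

```text
time: 9.1
tool_pos: [0.512, 0.2744, 0.1051]
ee_rot: [0.0, 0.995, -0.102, -0.0]
contact_force: [1.0, 2.2, -6.5]
finger_gap: 0.125
gripper_force: 35.0
time: 9.85
tool_pos: [0.5122, 0.2744, 0.0871]
ee_rot: [0.0, 0.995, -0.099, -0.0]
contact_force: [-0.8, -0.1, -3.7]
finger_gap: 0.12
gripper_force: 35.0
t 9.85 pos [0.5122 0.2744 0.0871] travel [-0.     -0.      0.0009] twist [0.0003 0.0002 0.0001] F [-0.8 -0.1 -3.7] j [ 0.38  0.59  1.79 -0.    0.76  2.15] gap 11.4
```

```bash
python3 -m pendant '[{"travel":[0,0,0],"twist":[0,0,0],"grip":0.03},{"travel":[0,0,0],"twist":[0,0,0],"grip":0.05},{"travel":[0,0,0],"twist":[0,0,0],"grip":0.05},{"travel":[0,0,0],"twist":[0,0,0],"grip":0.05},{"travel":[0,0,-0.02],"twist":[0,0,0],"grip":0.05},{"travel":[0,0,-0.03],"twist":[0,0,0],"grip":0.05},{"travel":[0,0,-0.04],"twist":[0,0,0],"grip":0.05},{"travel":[0,0,-0.05],"twist":[0,0,0],"grip":0.05}]'
python3 -m pendant '[{"travel":[-0.02,0,-0.05],"twist":[0,0,0],"grip":0.05},{"travel":[-0.03,0,-0.03],"twist":[0,0,0],"grip":0.05},{"travel":[0,0,0],"twist":[0,0,0],"grip":0.05}]'
python3 - <<'E'
from h import *
togo([.5122,.2744,.0862],-.199)
a=save('side','s3.png')['img'][200:400,70:280];b=save('wrist','w3.png')['img']
cv2.imwrite('pics/e.png',np.hstack([cv2.resize(a,(400,380)),cv2.resize(b,(400,380),interpolation=3)])[:,:,::-1])
E
```

```text
time: 10.85
tool_pos: [0.5119, 0.2743, 0.2279]
ee_rot: [0.0, 0.995, -0.099, -0.001]
contact_force: [0.3, 0.0, -0.1]
finger_gap: 0.527
gripper_force: 0.0
time: 11.22
tool_pos: [0.4626, 0.2849, 0.3096]
ee_rot: [-0.001, 0.995, -0.099, 0.002]
contact_force: [0.6, 0.2, -1.5]
finger_gap: 0.53
gripper_force: 0.0
t 11.225 pos [0.4626 0.2849 0.3096] travel [0.0498 0.0012 0.2236] twist [-0.0027 -0.0037  0.0011] F [ 0.6  0.2 -1.5] j [ 0.43  0.29  1.63 -0.    1.22  2.2 ] gap 50.3
```

View pics/e.png

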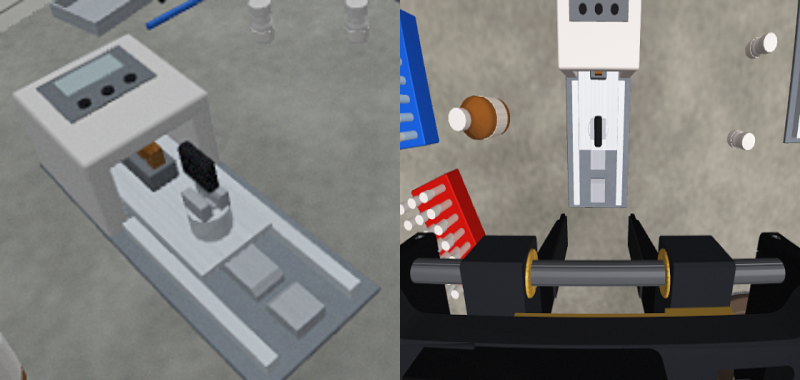

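The wing is aligned with the slide (side crop (198,167)) and the cuvettes are inside the reader. I'll check the knob height numerically before handing in.

```bash
python3 - <<'E'
from h import *
C={};D={}
for n,(a,b,c,e) in {'wrist':(0,0,0,0),'side':(160,270,190,305)}.items():
    D[n]=optics.get_image(n)
    if n=='wrist': a,b,c,e=265,115,292,170
    m=(D[n]['img'][b:e,a:c].max(2)<50).astype(np.uint8)
    k,l,s,ce=cv2.connectedComponentsWithStats(m); j=1+np.argmax(s[1:,4]); C[n]=ce[j]+[a,b]; print(n,s[j],C[n])
(o1,r1),(o2,r2)=ray(D['wrist'],C['wrist']),ray(D['side'],C['side'])
t=np.linalg.lstsq(np.c_[r1,-r2],o2-o1,rcond=None)[0]
print(o1+t[0]*r1,o2+t[1]*r2)
E
```

```text
wrist [  7  14  10  33 325] [276.48615385 144.95384615]
side [  4   5  21  26 306] [173.88888889 287.40849673]
[0.51053737 0.27363124 0.10583326] [0.51103956 0.27431767 0.10580738]
```

Knob height is 105.8 mm (down at 105), travel ≈ 79 mm, and the plunger is locked.

```bash
python3 -c "
from workcell import order; print(order.job_done())"
```

```text
the job is handed in; nothing more can be done
None
```

The job is handed in: the cuvette slide was pushed about 79 mm home, the knob is turned back with the plunger down, and the gripper is clear at about 11 s of the 45 s allowed; the hand-in gave no verdict.

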